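# Shut the sauce tray until its cover clicks

### The job

Stand the loose white dipping cup upright on the free grey pad in the clear sauce tray, then slide the tray's cover shut by its black bar until the orange tab clicks down behind the steel keeper and the cover is latched. The acrylic tab is brittle: push slowly with little more force than the click needs and stop as soon as it has clicked; set the cup down gently and leave the blue cup and everything else on the island where it is.

Things in the scene. Friction and masses are not known exactly. Their poses are not given: they have to be found in the camera images.
- tray: Clear acrylic sauce tray, stuck to the table by suction feet. Origin on the table under mid-width; +x is the way the cover slides SHUT, z up. Box x -106 to 76, 136 wide, floor top at z 6, clear inside x -100 to 70, y -60 to 60. Two aluminium rails (x -134 to 132, |y| 60 to 74, top z 64; lips inward to |y| 64) hold the cover captive with 1.5 play up and 1.5 to each side.
- front_deck (a point): Point on the tray's front deck (tray x 100, y 0, z 48). Here sits the steel keeper, 30 wide: a low front lip (ledge, x 82 to 100, top z 53) and a tall back lip (stop, face at x 114, top z 62). It is screwed down through slots, so ledge and stop may together stand up to 10 nearer or farther along x than these figures; where it was set is not measured.
- free_pad (a point): centre of the top of the free grey pad (round, 62 across, at z 8 of the tray, tray x 34, y 0): here the white cup belongs. The other pad, at tray x -46, carries the blue cup.
- cup_center (a point): centre (half-way up) of the white ceramic dipping cup: round, straight-sided, 48 outside diameter, 38 high, wall 3.5, open at the top, about 85 g; stands upright on the table at the start.
- cover: Clear acrylic sliding cover, x -106 to 114, 133 wide, 5 thick, about 170 g, captive in the rails. Origin on its underside below the black bar, axes as the tray's, underside at z 54. Origin at tray x -120 to -130 at the start (open), at 0 (give or take the keeper's 10) when against the stop. It slides with 1 to 3 N.
- cover_bar (a point): Centre of the black grip bar on the cover (above the cover's origin): 12 thick along the sliding direction, 60 long across it, 24 high, standing on the cover's top face (its centre is 12 above that face). Push it, or pinch it from above.
- tab: Orange tab, a springy tongue mid-way along the cover's front edge, 26 wide. Origin under its hooked nose (cover x 103.5; upright rear face at x 102, slope up to the tab's front edge at x 114). At z 50 in the tray when relaxed; over the last 30 of travel it climbs the ledge to z 53 (push peaks at 6 to 12 N), then clicks down 2 before the stop and cannot slide back. It snaps over 20 N.
- cup_b: blue dipping cup of the same size, already standing on the tray's other pad; origin at its underside; leave it there.
- spoon_rest: white ceramic spoon rest, 175 long (x -95 to 80), 90 wide, 17 high; origin underside; bystander.
- ladle: mesh ladle lying down, bowl 100 across and 30 high at its origin, handle to its -x, 300 long; bystander.
- chopstick_a: long steel chopstick, 240 along x, 6.5 square, origin mid-length on its underside; bystander.
- chopstick_b: the other steel chopstick, the same; bystander.
- steamer: bamboo steamer basket, 185 across, 70 high, with its lid on (126 high with the lid's loop); origin underside; bystander.
- soy_bottle: amber sauce bottle, 60 across, 190 high; origin underside; bystander.
Things that resemble listed ones, but are neither listed nor needed, are in the scene too. Of the things that look like the part that bears cup_center, the largest one is meant.

How it is judged:
By the outcome, as a careful person would: the job done as asked, in the order asked, and still so for the second after the job is handed in, with the robot touching nothing.
It also fails if it takes over 64 s, if anything falls off the work surface, if the arm or the gripper's body presses on something with over 40 N, if the wrist force passes 120 N, or if a joint passes its speed limit or range.

### The arm

A 7-joint arm with a two-finger parallel gripper is mounted at the origin on the work surface. World frame = base frame: x ahead of the robot, y to its left, z up, the work surface at z = 0. Lengths are in m, angles in rad, forces in N, time in s.
With the tool pointing down it reaches from about 0.35 to 0.9 m from the base axis. Payload 8.1 kg.
Tool frame: the origin (TCP) lies at the very end of the fingers, on their centre line; the grasp point (between the pads) lies 19 mm behind it (grasp_offset is the distance from the TCP to the grasp point, in m); z points along the fingers, y is the line along which they close (so a half turn about z gives the same grasp; the last joint's range is limited). The gripper opens to 92 mm and grips with 3 to 60 N. Pads are 19 mm wide; open, the fingers measure 130 mm over their backs; the gripper's body (75 mm by 190 mm) begins 47 mm behind the grasp point.
Start: joints at [-0.103, 0.434, 0.025, 1.573, -0.012, 1.134, -0.075], TCP at [0.625, -0, 0.227] pointing down, gripper open.
Joint ranges: [-2.62, 2.62], [-0.44, 2.09], [-1.27, 1.32], [0.08, 2.57], [-1.32, 4.46], [0.12, 2], [-2.74, 2.74]. Speed limits (rad/s): [2.22, 2.22, 3.01, 3.01, 3.14, 3.14, 3.14].

### API

Orientations are given as a rotation vector (axis times angle).
In Python, from cell import observe, get_image, camera_params, sign_off, silhouettes, grasp_offset gives the robot as it stands. The module is installed in compiled form; this text tells all that it offers.
- The arm moves only by the tool jog_arm, never from a script. Its argument "motion" is a list that holds one entry, the list of rows, each a list of 7 numbers: the shift along the tool's x, y, z in m, then the turn, a rotation vector about the tool's x, y, z in rad, then the closure, from -1 (fully open) to 1 (shut), so that 0 is half open. In form: [[[dx, dy, dz, wx, wy, wz, hand], ...]]. A call has 1 to 10 rows; each row is the pose to reach, as a shift and turn from the pose commanded when the call began, along the tool's axes at that moment; what a row does not reach only later rows make up. A row lasts 1/12 s, in which the tool goes at most 41.7 mm and 7.16 degrees, less where a joint would pass 70% of its speed; a pose out of reach is approached as far as the arm can. A call with a gripper value outside its range is refused whole. The fingers move at their own pace and stop on an object; "force" is the grip in N (left out, the last holds). Time passes only in rows, so rows that repeat a pose let the fingers close. It gives the time, the measured TCP pose, the force, the opening and the grip force at its end, in the units of the state.
- observe(): the state, without advancing time (a new reading comes with each control period).
- get_image(name): name is "scene" or "side" or "wrist"; returns the picture (384x512x3 uint8, red, green, blue); there is no depth.
- camera_params(name): a dict with "vertical_fov" (degrees; the focal length in pixels is half the picture's height over the tangent of half this angle, whatever the lens; pixels are square), "cx", "cy" (the principal point, pixels), "dist_coeffs" ([k1, k2, p1, p2, k3] as OpenCV has them; the pictures are not rectified), "T" (4x4, takes a point from camera to world coordinates). Camera axes: x right, y down, z forward; pixel columns grow to the right and rows downward; lengths in m; the calibration is good to about 2 mm. A picture is of the moment at which its call begins: read the wrist's pose just before it. camera_params takes no time and is no camera call; for the wrist camera it gives the pose at the moment of the call.
- sign_off(): hands the job in; it is judged then, once.
Trained networks look in the newest picture that a camera, given by its name, has taken for a name from the list of things; names that differ only in an ending like _2 or _b are one class to them, and where a whole thing is asked for, a point or a joint stands for the part that bears it (a point fixed in the world has none). Each returns a list of dicts, best first, with "p" (0 to 1); they miss things now and then, are a little off and sometimes report something else, mostly with a low value. They report only what shows in the picture. A call takes as long as a camera call. They do not tell look-alikes from the thing itself.
- silhouettes(query, camera): "mask" (384x512 bool, what is visible of it) and "pixel" ([column, row] in pixels, amid what is visible of it).
The state is a dict: "clock": time; "joints": joint angles; "dq": joint speeds; "joint_efforts": joint torques, N m; "position": TCP position; "ee_rot": TCP orientation; "force": force on the tool from outside, world axes, zero at the start; "ft_torque": the same for the moment, N m; "width": opening from 0.0 (shut) to 1.0 (fully open); "gripper_force": force on a finger pad.
Only numpy, scipy, OpenCV 4.12 (cv2) and the standard library are available. Lean on these libraries where they do the work, as an engineer would, in place of code of your own. Each camera call takes 0.05 s, during which the arm holds its last target. There are 200 camera calls.

## Working session

There is one attempt and no reset: what is moved stays moved. The work goes in short steps, Python scripts to look and compute and a tool call to move; the robot and the scene stay as the last step left them, time stands still between calls to the robot, and variables do not carry over. Pictures are saved under pics/ and viewed, at most 10 in all, crops included, and the job is handed in when it is done.

Besides the shell and the picture viewer there is one more tool, called after ">>>" as name([rows], argument=value, ...), one row to a line, values as JSON. jog_arm: Moves the arm, as the interface text tells. Its arguments: {"type":"object","properties":{"motion":{"type":"array"},"force":{"type":"number"}},"required":["motion"]}

```bash
mkdir -p pics
cat > h.py <<'E'
import numpy as np,cv2
from cell import *
def K(n):
    p=camera_params(n);f=192/np.tan(np.radians(p['vertical_fov'])/2)
    return np.array([[f,0,p['cx']],[0,f,p['cy']],[0,0,1]]),np.array(p['dist_coeffs']),np.array(p['T'])
def ray(n,px):
    k,d,T=K(n);u=cv2.undistortPoints(np.array([[px]],float),k,d)[0,0]
    return T[:3,3],T[:3,:3]@np.array([u[0],u[1],1])
def atz(n,px,z):
    o,v=ray(n,px);return o+v*(z-o[2])/v[2]
def proj(n,P):
    k,d,T=K(n);Q=(np.atleast_2d(P)-T[:3,3])@T[:3,:3]
    return cv2.projectPoints(Q,np.zeros(3),np.zeros(3),k,d)[0][:,0]
def save(n,f,s=1.5):
    im=get_image(n);cv2.imwrite('pics/'+f,cv2.resize(im[:,:,::-1],None,fx=s,fy=s));return im
E
python3 - <<'E'
from h import *
a=save('scene','s1.png');b=save('side','d1.png')
np.set_printoptions(precision=3,suppress=True)
for n in ('scene','side'):
    print(n,K(n)[2][:3,3],K(n)[0][0,0])
    for q in ('cup_center','cup_b','cover_bar','tab','tray','front_deck','free_pad'):
        try:
            for r in silhouettes(q,n)[:4]:
                m=r['mask'];ys,xs=np.nonzero(m);print(q,round(r['p'],2),r['pixel'],m.sum(),xs.min(),xs.max(),ys.min(),ys.max(),atz(n,r['pixel'],0.02))
        except Exception as e: print(q,e)
print(observe()['clock'])
E
```

```text
scene [ 1.15  -0.303  1.145] 450.26504319535485
cup_center 0.73 [340.1, 116.8] 230 332 348 112 128 [0.467 0.343 0.02 ]
cup_center 0.66 [351.6, 102.7] 98 343 353 96 107 [0.435 0.409 0.02 ]
cup_center 0.6 [315.1, 132.3] 116 310 320 127 139 [0.483 0.24  0.02 ]
cover_bar 0.82 [250.0, 175.4] 2231 217 305 142 205 [ 0.53 -0.01  0.02]
cover_bar 0.71 [144.7, 264.8] 908 130 162 242 283 [ 0.649 -0.382  0.02 ]
tab 0.51 [234.8, 187.5] 117 228 241 180 191 [ 0.547 -0.067  0.02 ]
tab 0.42 [250.4, 175.6] 2219 218 304 143 205 [ 0.532 -0.009  0.02 ]
tray 0.78 [212.1, 204.9] 3625 171 279 151 239 [ 0.568 -0.149  0.02 ]
front_deck 0.93 [214.8, 204.7] 3529 171 279 151 239 [ 0.571 -0.142  0.02 ]
free_pad 0.59 [211.6, 205.3] 3350 172 278 152 238 [ 0.569 -0.151  0.02 ]
side [0.312 0.71  0.633] 368.9638976918388
cup_center 0.71 [243.0, 331.4] 631 236 259 319 350 [0.485 0.335 0.02 ]
cup_center 0.66 [262.5, 376.1] 262 255 273 367 383 [0.418 0.403 0.02 ]
cup_center 0.54 [264.2, 299.4] 265 256 271 289 308 [0.476 0.248 0.02 ]
cup_b 0.45 [279.5, 147.1] 443 269 287 123 157 [ 0.668 -0.388  0.02 ]
cover_bar 0.92 [270.2, 219.5] 2888 236 301 187 247 [ 0.557 -0.     0.02 ]
tray 0.98 [285.8, 179.7] 1654 244 312 160 230 [ 0.581 -0.198  0.02 ]
front_deck 0.94 [288.0, 181.7] 1693 243 312 160 230 [ 0.571 -0.19   0.02 ]
free_pad 0.82 [290.0, 178.0] 1756 243 313 160 231 [ 0.572 -0.212  0.02 ]
0.8
```

View pics/s1.png

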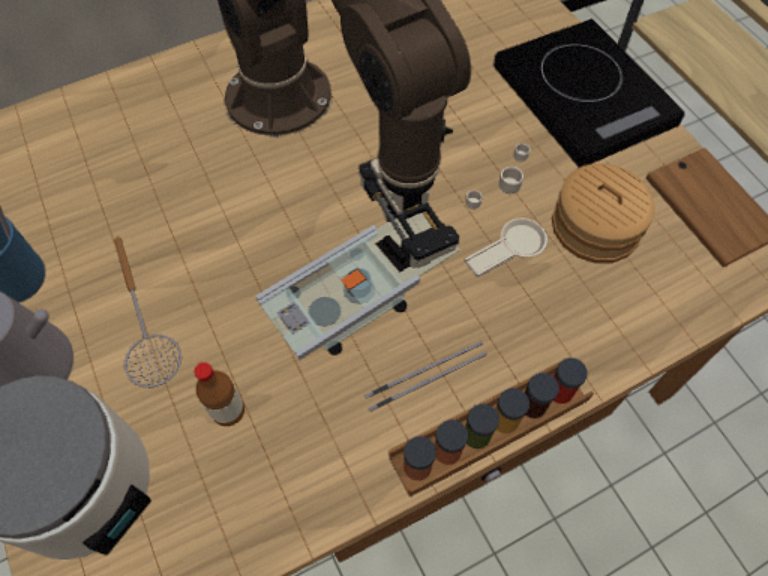

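View pics/d1.png

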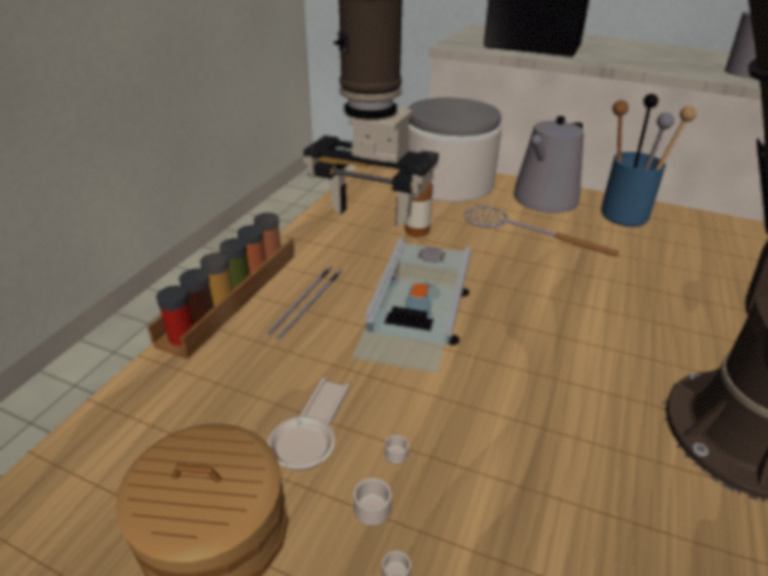

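The scene shows three white cups at (340,117), (352,103) and (315,132) in raw scene pixels. The middle one looks clearly the largest, so it fits "largest meant". The tray is at around (212,205), with the keeper end at lower-left (195,212) and the bar at (264,168). I'll confirm with a crop.

Run:
```python
from h import *
np.set_printoptions(precision=4,suppress=True)
a=cv2.imread('pics/s1.png');b=cv2.imread('pics/d1.png')
# raw re-grab for sharp crops
a=get_image('scene')[:,:,::-1];b=get_image('side')[:,:,::-1]
A=cv2.resize(a[145:245,165:315],(600,400),interpolation=cv2.INTER_CUBIC)
C=cv2.resize(a[90:145,300:360],(200,183),interpolation=cv2.INTER_CUBIC)
D=cv2.resize(b[150:250,230:320],(200,222),interpolation=cv2.INTER_CUBIC)
o=np.zeros((600,800,3),np.uint8);o[:400,:600]=A;o[:183,600:]=C;o[183:405,600:]=D
B=cv2.resize(b[280:384,220:290],(130,193));o[405:598,:130]=B
cv2.imwrite('pics/c1.png',o)
for n,ps in (('scene',[(340.5,119.5)]),('side',[(248,335)])):
  for p in ps: print(n,atz(n,p,0.019))
s=observe();print(s['position'],s['ee_rot'],s['force'],s['width'])
import json
for n in ('scene','side'):
  for q in ('cup_center',):
    r=silhouettes(q,n)[0];m=r['mask'];ys,xs=np.nonzero(m)
    print(n,r['pixel'],atz(n,[(xs.min()+xs.max()+1)/2,(ys.min()+ys.max()+1)/2],0.019), cv2.minAreaRect(np.c_[xs,ys].astype(np.float32)))
```

```text
scene [0.4764 0.339  0.019 ]
side [0.4736 0.3374 0.019 ]
[ 0.625  -0.      0.2267] [2.2215 2.2213 0.0001] [-0.1706 -0.09    0.0202] 1.0021958649178102
scene [338.3, 119.4] [0.4788 0.3394 0.019 ] ((340.5, 119.5), (17.0, 15.0), 90.0)
side [266.1, 299.6] [0.4771 0.2465 0.019 ] ((263.5, 298.5), (19.0, 15.0), 90.0)
```

View pics/c1.png

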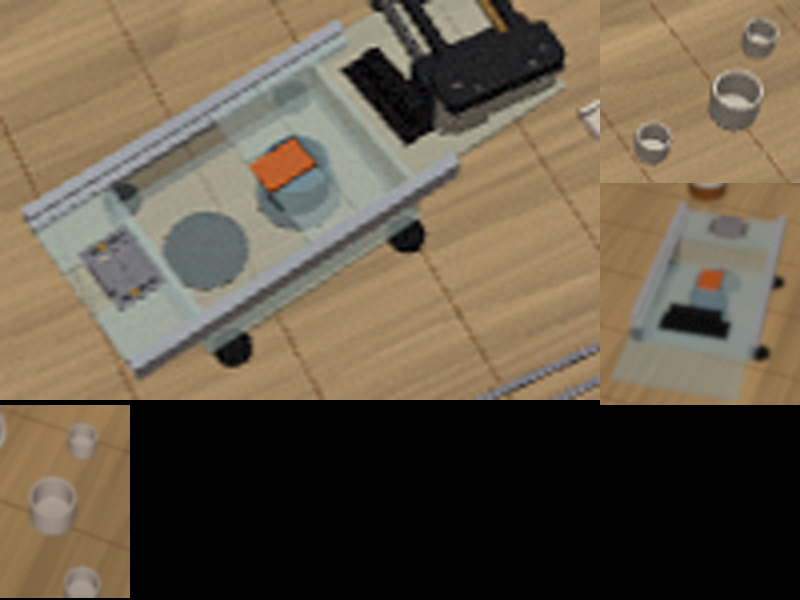

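The crop confirms it: the middle cup, scene (340,119), is clearly larger than its two neighbours, so that is the one to grasp. In the crop the rail ends are at (27,210), (343,25), (457,160) and (138,370), and the free pad is at (205,250). I'll fit the tray pose from these.

Run:
```python
from h import *
from scipy.optimize import least_squares
np.set_printoptions(precision=4,suppress=True)
c=lambda x,y:(165+x/4-.4,145+y/4-.4)
obs=[(c(28,212),(132,-69,64)),(c(341,27),(-134,-69,64)),(c(456,160),(-134,69,64)),(c(137,366),(132,69,64)),(c(205,250),(34,0,8))]
P=np.array([o[1] for o in obs])/1000;U=np.array([o[0] for o in obs])
def tw(t,P):
    R=np.array([[np.cos(t[2]),-np.sin(t[2]),0],[np.sin(t[2]),np.cos(t[2]),0],[0,0,1]]);return P@R.T+[t[0],t[1],0]
f=lambda t:(proj('scene',tw(t,P))-U).ravel()
r=least_squares(f,[.55,-.1,-1.5]);print(r.x,f(r.x).reshape(-1,2))
print('pad',tw(r.x,np.array([[.034,0,.008]])),atz('scene',U[4],.008))
# bar (top of front): crop centre of bar top
b=atz('scene',c(385,98),.071);print('bar',b, (b[:2]-r.x[:2])@[np.cos(r.x[2]),np.sin(r.x[2])])
# side-cam check: project tray pts
print(proj('side',tw(r.x,np.vstack([P,[[.1,0,.053]]]))))
```

```text
[ 0.5691 -0.1056 -1.4199] [[-0.5353  0.7478]
 [ 0.3799 -0.4207]
 [ 0.4726 -0.4432]
 [-0.8669 -0.1149]
 [ 0.6392  0.0801]]
pad [[ 0.5742 -0.1393  0.008 ]] [ 0.5732 -0.1408  0.008 ]
bar [0.554 0.013 0.071] -0.1195632422621894
[[310.6453 163.8187]
 [297.4585 217.3572]
 [243.2321 208.5552]
 [266.1299 157.841 ]
 [281.2561 193.6049]
 [286.1093 169.1421]]
```

>>> jog_arm([
  [[0.02, -0.008, 0, 0, 0, -0.06, -0.52], [0.055, -0.024, 0, 0, 0, -0.15, -0.52], [0.09, -0.04, 0.005, 0, 0, -0.25, -0.52], [0.126, -0.056, 0.01, 0, 0, -0.34, -0.52], [0.162, -0.072, 0.02, 0, 0, -0.43, -0.52], [0.198, -0.088, 0.03, 0, 0, -0.52, -0.52], [0.234, -0.104, 0.04, 0, 0, -0.6, -0.52], [0.27, -0.12, 0.05, 0, 0, -0.6, -0.52], [0.306, -0.136, 0.06, 0, 0, -0.6, -0.52], [0.333, -0.148, 0.07, 0, 0, -0.6, -0.52]],
])

```text
clock: 1.83
position: [0.4747, 0.3367, 0.1566]
ee_rot: [-1.461, -2.78, -0.002]
force: [0.9, 0.7, 0.5]
width: 0.759
gripper_force: 0.0
```

>>> jog_arm([
  [[0, 0, 0, 0, 0, 0, -0.52], [0, 0, 0, 0, 0, 0, -0.52], [0, 0, 0, 0, 0, 0, -0.52], [0, 0, 0, 0, 0, 0, -0.52]],
])

```text
clock: 2.17
position: [0.4781, 0.3316, 0.1571]
ee_rot: [1.468, 2.776, -0.0]
force: [-0.2, -0.4, 0.1]
width: 0.758
gripper_force: 0.0
```

Run:
```python
from h import *
np.set_printoptions(precision=4,suppress=True)
s=observe();save('wrist','w1.png')
R=cv2.Rodrigues(np.array(s['ee_rot']))[0];print(s['clock'],s['position'],s['width'],R)
for r in silhouettes('cup_center','wrist')[:3]:
    ys,xs=np.nonzero(r['mask']);px=r['pixel']
    b=[(xs.min()+xs.max()+1)/2,(ys.min()+ys.max()+1)/2]
    p=atz('wrist',b,.019);print(r['p'],px,len(xs),b,p,(p-s['position'])@R)
for q in('spoon_rest',):
  for r in silhouettes(q,'wrist')[:2]: print(q,r['p'],r['pixel'],atz('wrist',r['pixel'],.01))
```

```text
2.1667 [0.4781 0.3316 0.1571] 0.7581456984853779 [[-0.5631  0.8264  0.0009]
 [ 0.8264  0.5631 -0.0006]
 [-0.001   0.0005 -1.    ]]
0.79 [244.5, 88.3] 1023 [np.float64(243.5), np.float64(88.5)] [0.4164 0.4043 0.019 ] [ 0.0949 -0.0101  0.138 ]
0.67 [256.3, 179.8] 2016 [np.float64(256.0), np.float64(181.0)] [0.4774 0.3362 0.019 ] [0.0043 0.002  0.1381]
0.58 [207.3, 239.6] 240 [np.float64(212.0), np.float64(237.5)] [0.4732 0.258  0.019 ] [-0.058  -0.0456  0.1381]
spoon_rest 0.81 [305.5, 283.7] [0.5953 0.2664 0.01  ]
```

View pics/w1.png

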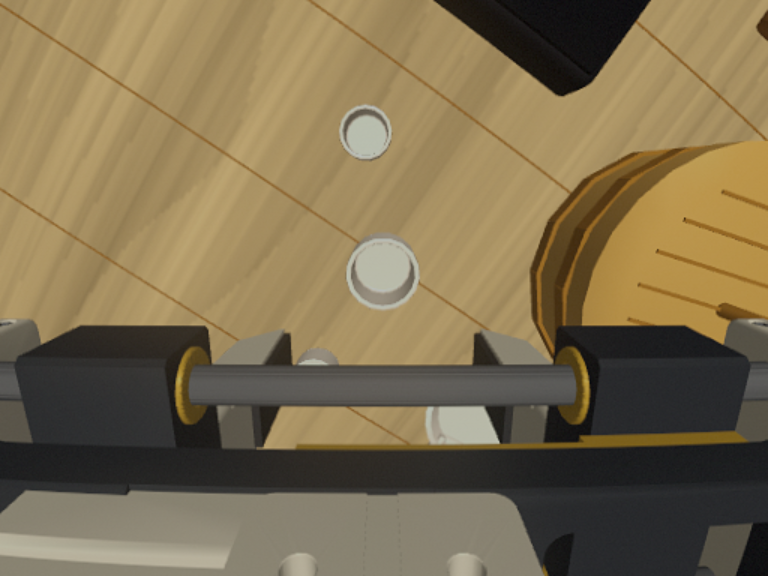

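The wrist view shows the large cup at raw (256,181), with the small ones at (244,88) and (207,240). The steamer is on the right, on the tool +y side. I'll check steamer and spoon-rest clearance before choosing the yaw.

Run:
```python
from h import *
np.set_printoptions(precision=4,suppress=True)
for n,pp in(('scene',[(430,216),(373,214)]),('side',[(155,325),(188,320)])):
    for p in pp: print(n,p,[atz(n,np.array(p)*(1/1.5) if 0 else p,z) for z in(.0,.1)])
for n in('scene','side'):
    get_image(n)
    for q,z in(('steamer',.06),('spoon_rest',.01)):
        r=silhouettes(q,n)[0];c,h=cv2.findContours(r['mask'].astype(np.uint8),0,1)
        m=max(c,key=len)[:,0]
        W=np.array([atz(n,p,z) for p in m]);print(n,q,r['p'],r['pixel'],atz(n,r['pixel'],z),W.min(0),W.max(0))
w=np.array([atz('wrist',(p[0]/1.5,p[1]/1.5),.1) for p in[(535,260),(640,152),(585,300)]]);print(w)
print(atz('wrist',(428/1.5,425/1.5),.017))
```

```text
scene (430, 216) [array([0.8782, 0.3922, 0.    ]), array([0.9019, 0.3315, 0.1   ])]
scene (373, 214) [array([0.7957, 0.2485, 0.    ]), array([0.8266, 0.2004, 0.1   ])]
side (155, 325) [array([0.6575, 0.3797, 0.    ]), array([0.6029, 0.432 , 0.1   ])]
side (188, 320) [array([0.6033, 0.3426, 0.    ]), array([0.5573, 0.4007, 0.1   ])]
scene steamer 0.64 [394.6, 163.6] [0.7088 0.369  0.06  ] [0.5863 0.3183 0.06  ] [0.7609 0.4622 0.06  ]
scene spoon_rest 0.9 [340.5, 163.3] [0.612  0.2535 0.01  ] [0.559  0.1505 0.01  ] [0.6535 0.3363 0.01  ]
side steamer 0.63 [170.6, 376.1] [0.5464 0.4819 0.06  ] [0.5321 0.4029 0.06  ] [0.6671 0.5417 0.06  ]
side spoon_rest 0.91 [204.3, 291.7] [0.6036 0.2723 0.01  ] [0.5617 0.2184 0.01  ] [0.6566 0.3285 0.01  ]
[[0.5251 0.3983 0.1   ]
 [0.5344 0.4684 0.1   ]
 [0.5597 0.397  0.1   ]]
[0.5714 0.258  0.017 ]
```

>>> jog_arm([
  [[0.001, 0, 0.005, 0, 0, 0.1, -0.52], [0.002, 0.001, 0.01, 0, 0, 0.22, -0.52], [0.003, 0.002, 0.02, 0, 0, 0.34, -0.52], [0.005, 0.002, 0.025, 0, 0, 0.46, -0.52], [0.005, 0.002, 0.03, 0, 0, 0.58, -0.52], [0.005, 0.002, 0.035, 0, 0, 0.7, -0.52], [0.005, 0.002, 0.04, 0, 0, 0.82, -0.52], [0.005, 0.002, 0.045, 0, 0, 0.94, -0.52], [0.005, 0.002, 0.05, 0, 0, 1.05, -0.52], [0.005, 0.002, 0.05, 0, 0, 1.05, -0.52]],
])

```text
clock: 3.45
position: [0.4753, 0.3381, 0.1058]
ee_rot: [2.665, 1.663, -0.002]
force: [0.1, 1.3, 0.1]
width: 0.76
gripper_force: 0.0
```

Run:
```python
from h import *
np.set_printoptions(precision=4,suppress=True)
s=observe();get_image('wrist')
R=cv2.Rodrigues(np.array(s['ee_rot']))[0];print(s['clock'],s['position'],s['joints'],R[:,1])
for r in silhouettes('cup_center','wrist')[:3]:
    ys,xs=np.nonzero(r['mask'])
    print(r['p'],r['pixel'],len(xs),xs.min(),xs.max(),ys.min(),ys.max())
    # fit circle centre by projecting cylinder
    from scipy.optimize import least_squares
    t=np.linspace(0,6.28,60)
    def f(c):
        U=np.vstack([proj('wrist',np.c_[c[0]+.024*np.cos(t),c[1]+.024*np.sin(t),0*t+z]) for z in(0,.038)])
        return [U[:,0].min()-xs.min(),U[:,0].max()-xs.max()-1,U[:,1].min()-ys.min(),U[:,1].max()-ys.max()-1]
    q=least_squares(f,[.477,.337]);p=np.r_[q.x,.019];print(p,f(q.x),(p-s['position'])@R)
get_image('scene')
r=silhouettes('cup_center','scene')
for z in(.1,):print('lid',atz('scene',(403,133),z))
```

```text
3.45 [0.4753 0.3381 0.1058] [-0.7509  0.4929  0.0574  1.8162 -0.0364  0.8349 -1.1308] [ 0.8983 -0.4394 -0.0004]
0.83 [301.1, 285.2] 860 284 321 271 295
[0.4796 0.2452 0.019 ] [np.float64(-10.08211244939065), np.float64(9.016340848511561), np.float64(-20.545888404850757), np.float64(21.172579423851516)] [-0.0814  0.0446  0.0869]
0.61 [160.1, 160.1] 1484 134 180 139 179
[0.4196 0.4038 0.019 ] [np.float64(-11.119517314374121), np.float64(12.49234994560473), np.float64(-10.860468811982486), np.float64(10.901442139755147)] [ 0.0347 -0.0788  0.0868]
0.55 [254.8, 203.0] 2926 226 284 170 232
[0.4759 0.3363 0.019 ] [np.float64(-0.3649592122230274), np.float64(0.3648382573854292), np.float64(-1.1193551512281203), np.float64(1.0968123555408908)] [-0.0012  0.0013  0.0868]
lid [0.6499 0.43   0.1   ]
```

>>> jog_arm([
  [[-0.001, 0.001, 0.02, 0, 0, 0, -0.52], [-0.001, 0.001, 0.04, 0, 0, 0, -0.52], [-0.001, 0.001, 0.06, 0, 0, 0, -0.52], [-0.001, 0.001, 0.078, 0, 0, 0, -0.52], [-0.001, 0.001, 0.087, 0, 0, 0, -0.52], [-0.001, 0.001, 0.091, 0, 0, 0, -0.52], [-0.001, 0.001, 0.091, 0, 0, 0, -0.52], [-0.001, 0.001, 0.091, 0, 0, 0, 0.2], [-0.001, 0.001, 0.091, 0, 0, 0, 0.2], [-0.001, 0.001, 0.091, 0, 0, 0, 0.2]],
], force=10)

```text
clock: 4.48
position: [0.4769, 0.3374, 0.0168]
ee_rot: [-2.661, -1.67, -0.003]
force: [0.6, -0.7, 0.3]
width: 0.594
gripper_force: 0.0
```

>>> jog_arm([
  [[0, 0, 0, 0, 0, 0, 0.4], [0, 0, 0, 0, 0, 0, 0.4], [0, 0, 0, 0, 0, 0, 0.4]],
], force=10)

```text
clock: 4.73
position: [0.4766, 0.3374, 0.0166]
ee_rot: [-2.661, -1.67, -0.002]
force: [-1.4, -0.5, 6.6]
width: 0.52
gripper_force: 10.0
```

>>> jog_arm([
  [[0, 0, -0.01, 0, 0, 0, 0.4], [0, 0, -0.035, 0, 0, 0, 0.4], [0, 0, -0.065, 0, 0, 0, 0.4], [0, 0, -0.095, 0, 0, 0, 0.4], [-0.006, 0.004, -0.12, 0, 0, 0, 0.4], [-0.026, 0.02, -0.13, 0, 0, 0, 0.4], [-0.052, 0.04, -0.13, 0, 0, 0, 0.4], [-0.078, 0.06, -0.13, 0, 0, 0, 0.4], [-0.106, 0.081, -0.13, 0, 0, 0, 0.4], [-0.134, 0.103, -0.13, 0, 0, 0, 0.4]],
])

```text
clock: 5.57
position: [0.5106, 0.1701, 0.1465]
ee_rot: [2.66, 1.671, 0.001]
force: [0.5, 0.2, -0.4]
width: 0.521
gripper_force: 10.0
```

>>> jog_arm([
  [[-0.028, 0.021, 0, 0, 0, -0.05, 0.4], [-0.056, 0.043, 0, 0, 0, -0.12, 0.4], [-0.084, 0.064, 0, 0, 0, -0.19, 0.4], [-0.112, 0.086, 0, 0, 0, -0.26, 0.4], [-0.14, 0.107, 0, 0, 0, -0.33, 0.4], [-0.168, 0.129, 0, 0, 0, -0.4, 0.4], [-0.196, 0.15, 0, 0, 0, -0.47, 0.4], [-0.222, 0.17, 0, 0, 0, -0.54, 0.4], [-0.242, 0.186, 0, 0, 0, -0.606, 0.4], [-0.252, 0.194, 0, 0, 0, -0.606, 0.4]],
])

```text
clock: 6.4
position: [0.5756, -0.1448, 0.1463]
ee_rot: [2.042, 2.385, -0.002]
force: [-0.1, 0.2, -0.7]
width: 0.518
gripper_force: 10.0
```

>>> jog_arm([
  [[0, 0, 0, 0, 0, 0, 0.4], [0, 0, 0, 0, 0, 0, 0.4], [0, 0, 0, 0, 0, 0, 0.4]],
])

```text
clock: 6.65
position: [0.5757, -0.1378, 0.1458]
ee_rot: [-2.04, -2.388, -0.001]
force: [-0.1, 0.9, 0.2]
width: 0.517
gripper_force: 10.0
```

Run:
```python
from h import *
np.set_printoptions(precision=4,suppress=True)
s=observe();a=save('wrist','w2.png',1.)
b=get_image('scene');c=get_image('side')
o=np.zeros((600,800,3),np.uint8)
o[:384,:512]=a[:,:,::-1]
o[:,512:]=0
o[384:600,:288]=cv2.resize(b[150:245,170:297][:,:,::-1],(288,216))
o[384:600,300:588]=cv2.resize(c[110:215,220:360][:,:,::-1],(288,216))
cv2.imwrite('pics/w2.png',o)
R=cv2.Rodrigues(np.array(s['ee_rot']))[0];print(s['clock'],s['position'],s['width'],s['force'],s['gripper_force']);print(R)
p=np.array([.5735,-.140,.008]);print((p-s['position'])@R)
for q in('free_pad','front_deck','cover_bar','tab','cup_b'):
    for r in silhouettes(q,'wrist')[:2]: print(q,r['p'],r['pixel'],r['mask'].sum())
print('pred pad px',proj('wrist',p),'keeper pred',proj('wrist',[.569+.15*.098,-.1055-.989*.098,.057]))
```

```text
6.65 [ 0.5757 -0.1378  0.1458] 0.5168112769505266 [-0.0871  0.8842  0.2162] 10.0001290300861
[[-0.1559  0.9878 -0.0003]
 [ 0.9878  0.1559  0.0012]
 [ 0.0012 -0.0001 -1.    ]]
[-0.002  -0.0025  0.1378]
free_pad 0.76 [246.4, 169.8] 17915
cover_bar 0.9 [245.9, 66.1] 22666
tab 0.87 [249.1, 118.6] 1537
tab 0.4 [246.3, 170.0] 17800
cup_b 0.55 [244.1, 94.8] 297
pred pad px [[251.8519 185.4855]] keeper pred [[251.8777 263.9117]]
```

View pics/w2.png

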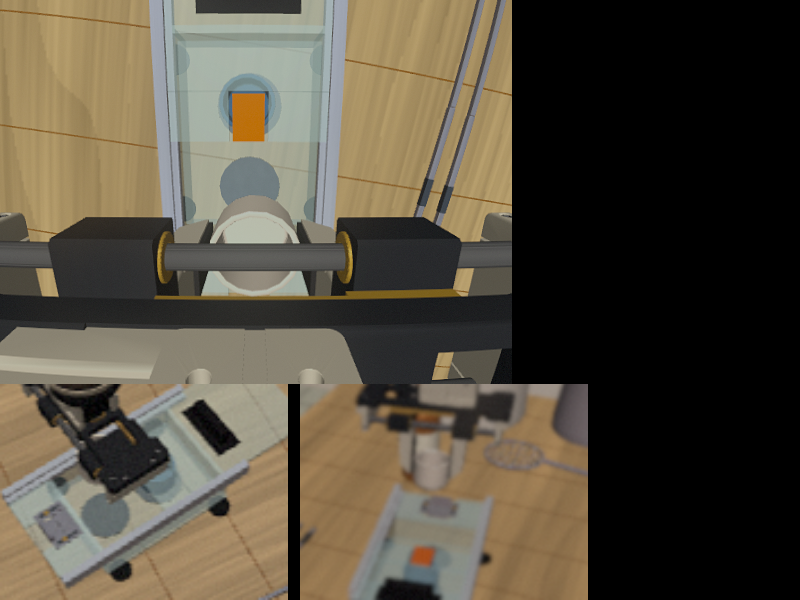

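The wrist view shows the cup held upright in the fingers at (253,250). The free pad is at (249,185), about 2 px left of the prediction, and the rails run parallel to the tool. I'll lower with a small correction.

>>> jog_arm([
  [[-0.001, -0.004, 0.01, 0, 0, 0, 0.4], [-0.001, -0.004, 0.03, 0, 0, 0, 0.4], [-0.001, -0.004, 0.05, 0, 0, 0, 0.4], [-0.001, -0.004, 0.07, 0, 0, 0, 0.4], [-0.001, -0.004, 0.088, 0, 0, 0, 0.4], [-0.001, -0.004, 0.1, 0, 0, 0, 0.4], [-0.001, -0.004, 0.106, 0, 0, 0, 0.4], [-0.001, -0.004, 0.11, 0, 0, 0, 0.4], [-0.001, -0.004, 0.112, 0, 0, 0, 0.4], [-0.001, -0.004, 0.112, 0, 0, 0, 0.4]],
])

```text
clock: 7.88
position: [0.5723, -0.1416, 0.034]
ee_rot: [2.041, 2.387, 0.0]
force: [1.2, -0.9, -1.2]
width: 0.52
gripper_force: 10.0
```

>>> jog_arm([
  [[0, 0, 0.001, 0, 0, 0, 0.4], [0, 0, 0.002, 0, 0, 0, 0.4], [0, 0, 0.003, 0, 0, 0, 0.4], [0, 0, 0.004, 0, 0, 0, 0.4], [0, 0, 0.005, 0, 0, 0, 0.4], [0, 0, 0.006, 0, 0, 0, 0.4], [0, 0, 0.006, 0, 0, 0, 0.4]],
])

```text
clock: 8.47
position: [0.5719, -0.1414, 0.0276]
ee_rot: [-2.042, -2.388, 0.0]
force: [-0.3, 0.1, 0.1]
width: 0.517
gripper_force: 10.0
```

>>> jog_arm([
  [[0, 0, 0.0005, 0, 0, 0, 0.4], [0, 0, 0.001, 0, 0, 0, 0.4], [0, 0, 0.0015, 0, 0, 0, 0.4], [0, 0, 0.002, 0, 0, 0, 0.4], [0, 0, 0.0025, 0, 0, 0, 0.4], [0, 0, 0.003, 0, 0, 0, 0.4], [0, 0, 0.003, 0, 0, 0, 0.4]],
])

```text
clock: 9.05
position: [0.572, -0.1415, 0.0247]
ee_rot: [-2.042, -2.388, 0.0]
force: [-0.1, 0.0, -1.0]
width: 0.518
gripper_force: 10.0
```

>>> jog_arm([
  [[0, 0, 0.0005, 0, 0, 0, 0.4], [0, 0, 0.001, 0, 0, 0, 0.4], [0, 0, 0.0015, 0, 0, 0, 0.4], [0, 0, 0.0015, 0, 0, 0, 0.4]],
])

```text
clock: 9.38
position: [0.5722, -0.1415, 0.0244]
ee_rot: [2.041, 2.387, 0.0]
force: [-4.5, 1.2, 12.0]
width: 0.515
gripper_force: 10.0
```

>>> jog_arm([
  [[0, 0, -0.001, 0, 0, 0, 0.4], [0, 0, -0.001, 0, 0, 0, -0.05], [0, 0, -0.001, 0, 0, 0, -0.15], [0, 0, -0.001, 0, 0, 0, -0.22], [0, 0, -0.001, 0, 0, 0, -0.26], [0, 0, -0.001, 0, 0, 0, -0.26]],
])

```text
clock: 9.88
position: [0.572, -0.1415, 0.0241]
ee_rot: [-2.042, -2.388, 0.0]
force: [-0.7, -0.3, 0.4]
width: 0.626
gripper_force: 0.0
```

>>> jog_arm([
  [[0, 0, -0.004, 0, 0, 0, -0.26], [0, 0, -0.014, 0, 0, 0, -0.26], [0, 0, -0.03, 0, 0, 0, -0.26], [0, 0, -0.055, 0, 0, 0, -0.26], [0, 0, -0.085, 0, 0, 0, -0.26], [0, 0, -0.115, 0, 0, 0, -0.26], [0, 0, -0.14, 0, 0, 0, -0.26], [0.02, 0, -0.15, 0, 0, 0, -0.26], [0.05, 0, -0.15, 0, 0, 0, -0.26], [0.08, 0, -0.15, 0, 0, 0, -0.26]],
])

```text
clock: 10.72
position: [0.5601, -0.0626, 0.1764]
ee_rot: [2.043, 2.383, 0.003]
force: [0.5, 1.2, 0.2]
width: 0.633
gripper_force: 0.0
```

```bash
cat > look.py <<'E'
from h import *
import sys
np.set_printoptions(precision=4,suppress=True)
s=observe();a=get_image('wrist');o=np.zeros((600,800,3),np.uint8)
R=cv2.Rodrigues(np.array(s['ee_rot']))[0];print(s['clock'],s['position'],s['width'],s['force'])
for r in silhouettes('cover_bar','wrist')[:1]: print('bar',r['p'],r['pixel'])
b=get_image('scene');c=get_image('side')
o[:384,:512]=a[:,:,::-1]
o[384:,:318]=cv2.resize(b[140:248,165:324][:,:,::-1],(318,216),interpolation=2)
o[384:,330:618]=cv2.resize(c[145:250,220:360][:,:,::-1],(288,216),interpolation=2)
cv2.imwrite('pics/'+sys.argv[1],o)
E
python3 look.py w3.png
```

```text
10.7167 [ 0.5601 -0.0626  0.1764] 0.6327302095860966 [0.5253 1.2218 0.1729]
bar 0.85 [248.8, 97.4]
```

View pics/w3.png

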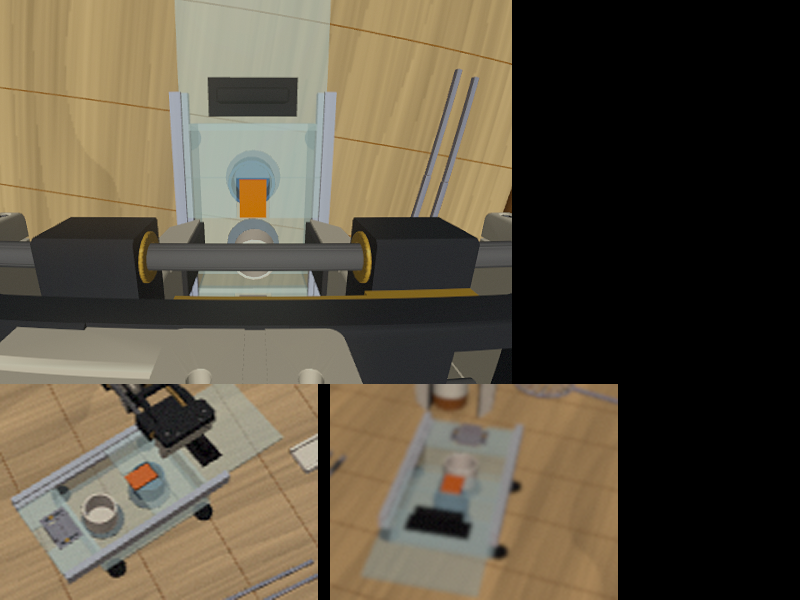

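The wrist view shows the bar at columns 208–297, rows 77–116. The scene inset shows the white cup upright on the free pad, with the blue cup undisturbed. Next I'll get the bar position.

Run:
```python
from h import *
np.set_printoptions(precision=4,suppress=True)
s=observe();R=cv2.Rodrigues(np.array(s['ee_rot']))[0];print(s['clock'],s['position'],R[:,0],R[:,1])
o=np.array([.567,-.107]);ax=np.array([.150,-.989])
for p,z in(((252.5,77),.083),((252.5,116.5),.059),((208,77),.083),((297,77),.083),((172,92),.064),((334,92),.064)):
    w=atz('wrist',p,z);print(p,w,'trayx',(w[:2]-o)@ax,'tool',(w-s['position'])@R)
```

```text
10.9167 [ 0.5597 -0.0615  0.1752] [-0.1575  0.9875 -0.0001] [0.9875 0.1575 0.0009]
(252.5, 77) [0.5428 0.0364 0.083 ] trayx -0.14543018740380242 tool [ 0.0993 -0.0013  0.0922]
(252.5, 116.5) [0.5475 0.0059 0.059 ] trayx -0.1145971626298138 tool [ 0.0685 -0.0015  0.1162]
(208, 77) [0.5074 0.0309 0.083 ] trayx -0.14529147711367696 tool [ 0.0995 -0.0372  0.0921]
(297, 77) [0.5782 0.0422 0.083 ] trayx -0.1458363374132505 tool [0.0995 0.0345 0.0922]
(172, 92) [0.4744 0.0158 0.064 ] trayx -0.13534219558008917 tool [ 0.0898 -0.0721  0.1111]
(334, 92) [0.6148 0.0382 0.064 ] trayx -0.13643715546809515 tool [0.0898 0.07   0.1112]
```

Run:
```python
from h import *
a=get_image('wrist');b=get_image('side')
o=np.zeros((600,800,3),np.uint8)
o[:300,:800]=cv2.resize(a[55:130,155:355][:,:,::-1],(800,300),interpolation=2)
o[300:,:500]=cv2.resize(b[190:250,235:285][:,:,::-1],(500,600),interpolation=2)[150:450]
cv2.imwrite('pics/c2.png',np.clip(o*1.8,0,255).astype(np.uint8))
```

```text
(no output)
```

View pics/c2.png

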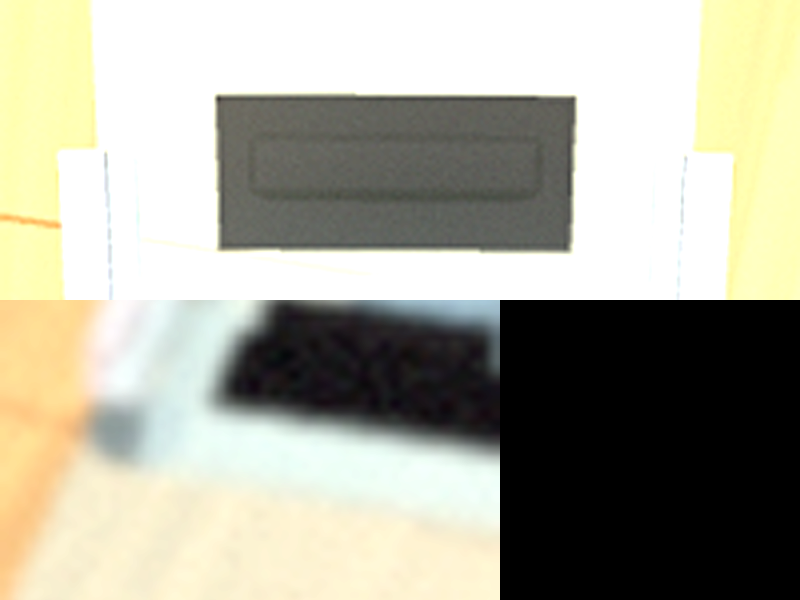

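The crop shows a dark base plate with the actual bar on top, at px 217–290 × 89–104. That makes the bar about 59 mm × 13 mm, matching the description, with its centre about 84 mm ahead in tool +x. I'll close the fingers, go behind it and come down.

>>> jog_arm([
  [[0.01, 0, 0, 0, 0, 0, 0.3], [0.035, 0, 0, 0, 0, 0, 1], [0.065, 0, 0, 0, 0, 0, 1], [0.095, 0, 0, 0, 0, 0, 1], [0.112, 0, 0, 0, 0, 0, 1], [0.118, 0, 0.015, 0, 0, 0, 1], [0.118, 0, 0.04, 0, 0, 0, 1], [0.118, 0, 0.065, 0, 0, 0, 1], [0.118, 0, 0.08, 0, 0, 0, 1], [0.118, 0, 0.08, 0, 0, 0, 1]],
], force=10)

```text
clock: 11.85
position: [0.5391, 0.0536, 0.0912]
ee_rot: [-2.04, -2.384, 0.007]
force: [-0.5, -0.2, 0.1]
width: 0.011
gripper_force: 0.0
```

>>> jog_arm([
  [[0, 0, 0.006, 0, 0, 0, 1], [0, 0, 0.014, 0, 0, 0, 1], [0, 0, 0.022, 0, 0, 0, 1], [0, 0, 0.026, 0, 0, 0, 1], [0, 0, 0.026, 0, 0, 0, 1]],
])

```text
clock: 12.27
position: [0.5409, 0.054, 0.0676]
ee_rot: [-2.042, -2.387, 0.001]
force: [-0.4, 0.1, -0.3]
width: 0.005
gripper_force: 0.0
```

```bash
python3 look.py w4.png; python3 -c "
from h import *
s=observe();p=np.array(s['position']);o=np.array([.567,-.107]);print(p,(p[:2]-o)@[.15,-.989],(p[:2]-o)@[.989,.15],s['width'])"
```

```text
12.2667 [0.5409 0.054  0.0676] 0.00454429455314447 [-0.3694  0.1317 -0.253 ]
bar 0.89 [250.5, 156.3]
[0.54159408 0.0542047  0.0686507 ] -0.16324233915865152 -0.0009457481720588053 0.0054902746384358075
```

View pics/w4.png

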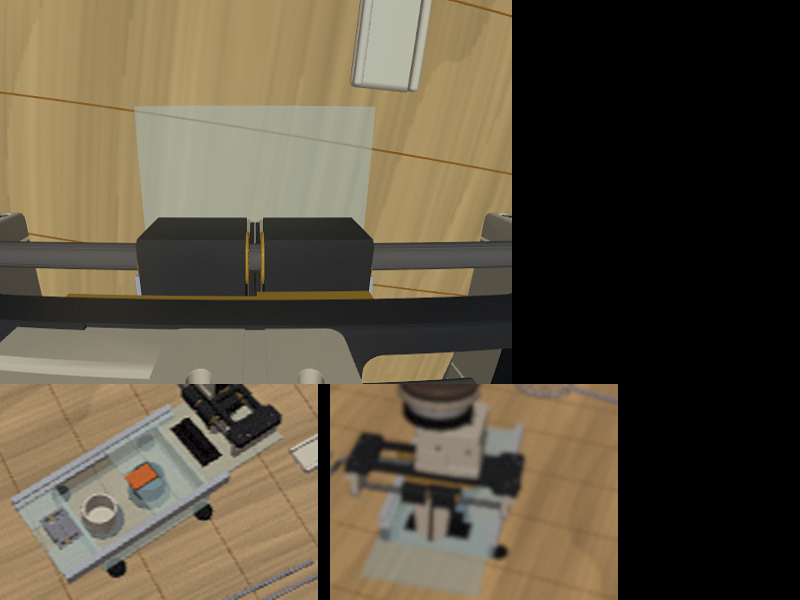

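The wrist and side views show the closed fingers behind the bar and centred on the cover, whose rear edge is at row 107. I'll push slowly.

>>> jog_arm([
  [[-0.003, 0, 0, 0, 0, 0, 1], [-0.007, 0, 0, 0, 0, 0, 1], [-0.011, 0, 0, 0, 0, 0, 1], [-0.014, 0, 0, 0, 0, 0, 1], [-0.017, 0, 0, 0, 0, 0, 1], [-0.02, 0, 0, 0, 0, 0, 1], [-0.023, 0, 0, 0, 0, 0, 1], [-0.026, 0, 0, 0, 0, 0, 1], [-0.029, 0, 0, 0, 0, 0, 1], [-0.032, 0, 0, 0, 0, 0, 1]],
])

```text
clock: 13.3
position: [0.5464, 0.0226, 0.0683]
ee_rot: [-2.041, -2.388, -0.001]
force: [-0.4, 3.2, 2.7]
width: 0.004
gripper_force: 1.5
```

```bash
cat > ks.py <<'E'
from h import *
from cell import *
np.set_printoptions(precision=4,suppress=True)
o=np.array([.567,-.107]);ax=np.array([.150,-.989]);n=np.array([.989,.15])
s=observe();p=np.array(s['position']);f=np.array(s['force']);print('tcp trayx',(p[:2]-o)@ax,(p[:2]-o)@n,p[2],'push force',-f[:2]@ax,f,s['clock'])
E
python3 - <<'E'
from ks import *
c=lambda x,y:(165+x/4-.4,145+y/4-.4)
t=lambda w:(w[:2]-o)@ax
for q,z in(((122,268),.057),((82,262),.053),((160,280),.062),((105,300),.053)): print(q,t(atz('scene',c(*q),z)))
print('front deck edge / rail front',t(atz('scene',c(28,212),.064)),t(atz('scene',c(137,366),.064)),'pad',t(atz('scene',c(205,250),.008)))
E
```

```text
tcp trayx -0.13128076262117438 -0.0009622517354700253 0.06833384210208313 push force 3.2611014071563456 [-0.3608  3.2426  2.7101] 13.3
(122, 268) 0.09798078902429053
(82, 262) 0.1169834423128111
(160, 280) 0.08293181328593094
(105, 300) 0.11939935813865656
front deck edge / rail front 0.12865874162417043 0.1293183694944692 pad 0.03430994093773471
```

>>> jog_arm([
  [[-0.0033, 0, 0, 0, 0, 0, 1], [-0.0066, 0, 0, 0, 0, 0, 1], [-0.01, 0, 0, 0, 0, 0, 1], [-0.0133, 0, 0, 0, 0, 0, 1], [-0.0166, 0, 0, 0, 0, 0, 1], [-0.02, 0, 0, 0, 0, 0, 1], [-0.0233, 0, 0, 0, 0, 0, 1], [-0.0266, 0, 0, 0, 0, 0, 1], [-0.03, 0, 0, 0, 0, 0, 1], [-0.0333, 0, 0, 0, 0, 0, 1]],
])

```text
clock: 14.13
position: [0.5514, -0.0107, 0.0682]
ee_rot: [-2.042, -2.388, 0.0]
force: [-0.1, 2.8, 2.1]
width: 0.003
gripper_force: 1.4
```

>>> jog_arm([
  [[-0.0033, 0, 0, 0, 0, 0, 1], [-0.0066, 0, 0, 0, 0, 0, 1], [-0.01, 0, 0, 0, 0, 0, 1], [-0.0133, 0, 0, 0, 0, 0, 1], [-0.0166, 0, 0, 0, 0, 0, 1], [-0.019, 0, 0, 0, 0, 0, 1], [-0.022, 0, 0, 0, 0, 0, 1], [-0.0245, 0, 0, 0, 0, 0, 1], [-0.027, 0, 0, 0, 0, 0, 1], [-0.029, 0, 0, 0, 0, 0, 1]],
])

```text
clock: 14.97
position: [0.556, -0.0393, 0.0682]
ee_rot: [2.042, 2.388, -0.0]
force: [-0.1, 3.2, 2.0]
width: 0.003
gripper_force: 1.3
```

```bash
python3 look.py w5.png; python3 ks.py
```

```text
14.9667 [ 0.556  -0.0393  0.0682] 0.0034584431660387607 [-0.1014  3.2418  2.0445]
bar 0.62 [249.3, 142.5]
tcp trayx -0.06828625076306664 -0.0009488293816867406 0.06809220254008211 push force 0.5913512214237184 [-0.3568  0.5438 -0.9024] 15.1667
```

View pics/w5.png

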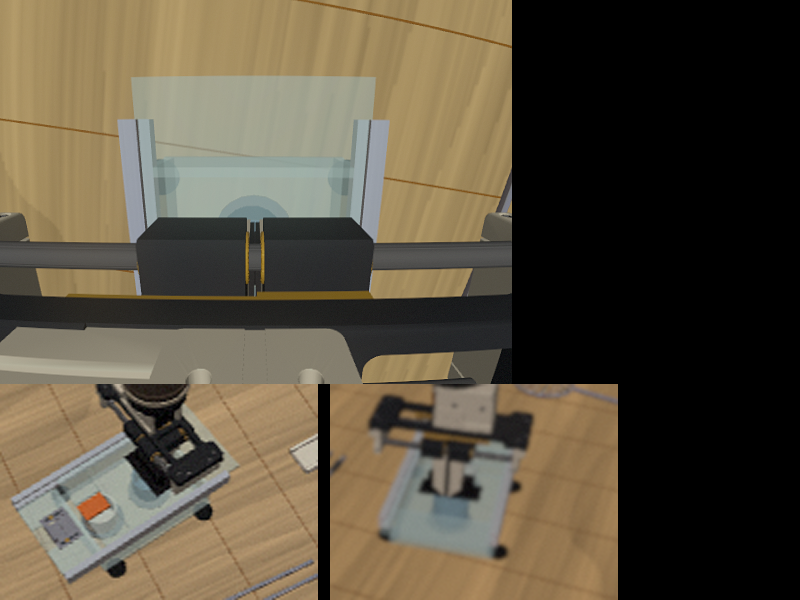

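The wrist view shows the cover's rear edge at row 77 and the rail ends at row 120. The cover runs straight, and in the scene inset the tab is approaching the keeper. I'll compute the remaining travel.

Run:
```python
from ks import *
t=lambda w:(w[:2]-o)@ax
r=t(atz('wrist',(255,120),.064));e=t(atz('wrist',(255,77),.058));print('rail',r,'edge',e,'cover origin tray',e-r-.134+.106)
```

```text
tcp trayx -0.06828625076306664 -0.0009488293816867406 0.06809220254008211 push force 0.5913512214237184 [-0.3568  0.5438 -0.9024] 15.1667
rail -0.13390073339483635 edge -0.1566502580416359 cover origin tray -0.05074952464679956
```

>>> jog_arm([
  [[-0.002, 0, 0, 0, 0, 0, 1], [-0.004, 0, 0, 0, 0, 0, 1], [-0.006, 0, 0, 0, 0, 0, 1], [-0.008, 0, 0, 0, 0, 0, 1], [-0.01, 0, 0, 0, 0, 0, 1], [-0.012, 0, 0, 0, 0, 0, 1], [-0.0135, 0, 0, 0, 0, 0, 1], [-0.015, 0, 0, 0, 0, 0, 1]],
])

```text
clock: 15.83
position: [0.5583, -0.0541, 0.0682]
ee_rot: [2.042, 2.388, -0.0]
force: [0.0, 1.2, -1.7]
width: 0.004
gripper_force: 0.4
```

>>> jog_arm([
  [[-0.0008, 0, 0, 0, 0, 0, 1], [-0.0016, 0, 0, 0, 0, 0, 1], [-0.0024, 0, 0, 0, 0, 0, 1], [-0.0032, 0, 0, 0, 0, 0, 1], [-0.004, 0, 0, 0, 0, 0, 1], [-0.0048, 0, 0, 0, 0, 0, 1], [-0.0056, 0, 0, 0, 0, 0, 1], [-0.0064, 0, 0, 0, 0, 0, 1], [-0.0072, 0, 0, 0, 0, 0, 1], [-0.008, 0, 0, 0, 0, 0, 1]],
])

```text
clock: 16.67
position: [0.5596, -0.0609, 0.0684]
ee_rot: [-2.041, -2.388, -0.001]
force: [-1.2, 6.6, 2.1]
width: 0.001
gripper_force: 3.3
```

>>> jog_arm([
  [[-0.0008, 0, 0, 0, 0, 0, 1], [-0.0016, 0, 0, 0, 0, 0, 1], [-0.0024, 0, 0, 0, 0, 0, 1], [-0.0032, 0, 0, 0, 0, 0, 1], [-0.004, 0, 0, 0, 0, 0, 1], [-0.0048, 0, 0, 0, 0, 0, 1], [-0.0056, 0, 0, 0, 0, 0, 1], [-0.0064, 0, 0, 0, 0, 0, 1], [-0.0072, 0, 0, 0, 0, 0, 1], [-0.008, 0, 0, 0, 0, 0, 1]],
])

```text
clock: 17.5
position: [0.5608, -0.0699, 0.0683]
ee_rot: [2.042, 2.387, 0.0]
force: [-0.6, 3.4, 3.4]
width: 0.003
gripper_force: 1.7
```

>>> jog_arm([
  [[-0.0006, 0, 0, 0, 0, 0, 1], [-0.0012, 0, 0, 0, 0, 0, 1], [-0.0018, 0, 0, 0, 0, 0, 1], [-0.0024, 0, 0, 0, 0, 0, 1], [-0.003, 0, 0, 0, 0, 0, 1], [-0.0036, 0, 0, 0, 0, 0, 1]],
])

```text
clock: 18.0
position: [0.5613, -0.0732, 0.0682]
ee_rot: [-2.042, -2.388, 0.0]
force: [-1.0, 3.0, 2.6]
width: 0.005
gripper_force: 1.7
```

Run:
```python
from ks import *
t=lambda w:(w[:2]-o)@ax
g=get_image('wrist').astype(float).sum(2)
for c0,c1,l in((160,230,'cover'),(280,340,'cover'),(120,132,'railL'),(376,386,'railR')):
    d=np.abs(np.diff(g[30:215,c0:c1].mean(1)));i=np.argsort(d)[::-1][:6]+30;print(l,i,d[i-30])
```

```text
tcp trayx -0.03423880571036392 -0.0005989700057027833 0.06821701626415624 push force 3.124295691705135 [-0.9563  3.014   2.6047] 18.0
cover [ 75  76 117 106 107  95] [32.8571 24.2857 19.2571 19.2571 12.1143  6.4286]
cover [ 75  76 107 117 106 110] [40.3333 29.1667 19.8833 13.0333  7.4333  5.0167]
railL [51 50 52 57 72 70] [31.25   23.8333  8.3333  5.6667  4.8333  4.3333]
railR [ 51  52  57 191  53  50] [59.5 43.7  3.9  3.5  3.5  3.5]
```

>>> jog_arm([
  [[-0.0006, 0, 0, 0, 0, 0, 1], [-0.0012, 0, 0, 0, 0, 0, 1], [-0.0018, 0, 0, 0, 0, 0, 1], [-0.0024, 0, 0, 0, 0, 0, 1], [-0.003, 0, 0, 0, 0, 0, 1]],
])

```text
clock: 18.47
position: [0.5617, -0.0762, 0.0682]
ee_rot: [-2.042, -2.388, 0.0]
force: [-0.1, 3.3, 2.3]
width: 0.008
gripper_force: 1.7
```

>>> jog_arm([
  [[-0.0005, 0, 0, 0, 0, 0, 1], [-0.001, 0, 0, 0, 0, 0, 1], [-0.0015, 0, 0, 0, 0, 0, 1], [-0.002, 0, 0, 0, 0, 0, 1]],
])

```text
clock: 18.8
position: [0.5621, -0.0782, 0.0682]
ee_rot: [2.042, 2.388, 0.0]
force: [-1.2, 3.9, 1.6]
width: 0.002
gripper_force: 1.6
```

>>> jog_arm([
  [[-0.0005, 0, 0, 0, 0, 0, 1], [-0.001, 0, 0, 0, 0, 0, 1], [-0.0015, 0, 0, 0, 0, 0, 1], [-0.0015, 0, 0, 0, 0, 0, 1]],
])

```text
clock: 19.13
position: [0.5623, -0.0798, 0.0682]
ee_rot: [2.042, 2.387, -0.0]
force: [-0.3, 2.3, 1.5]
width: 0.002
gripper_force: 1.4
```

>>> jog_arm([
  [[-0.0005, 0, 0, 0, 0, 0, 1], [-0.001, 0, 0, 0, 0, 0, 1], [-0.001, 0, 0, 0, 0, 0, 1]],
])

```text
clock: 19.38
position: [0.5625, -0.0808, 0.0682]
ee_rot: [2.042, 2.387, -0.0]
force: [-0.7, 3.1, 2.3]
width: 0.008
gripper_force: 1.5
```

Run:
```python
from ks import *
b=get_image('scene');cc=get_image('side')
o=np.zeros((600,800,3),np.uint8)
o[:600,:480]=cv2.resize(b[185:240,170:214][:,:,::-1],(480,600),interpolation=2)
o[:400,480:]=cv2.resize(cc[150:190,265:297][:,:,::-1],(320,400),interpolation=2)
cv2.imwrite('pics/k1.png',o)
```

```text
tcp trayx -0.02661852992727239 -0.0005172011464902202 0.06823445760576756 push force 3.1732895412729945 [-0.6888  3.1041  2.2617] 19.3833
```

View pics/k1.png

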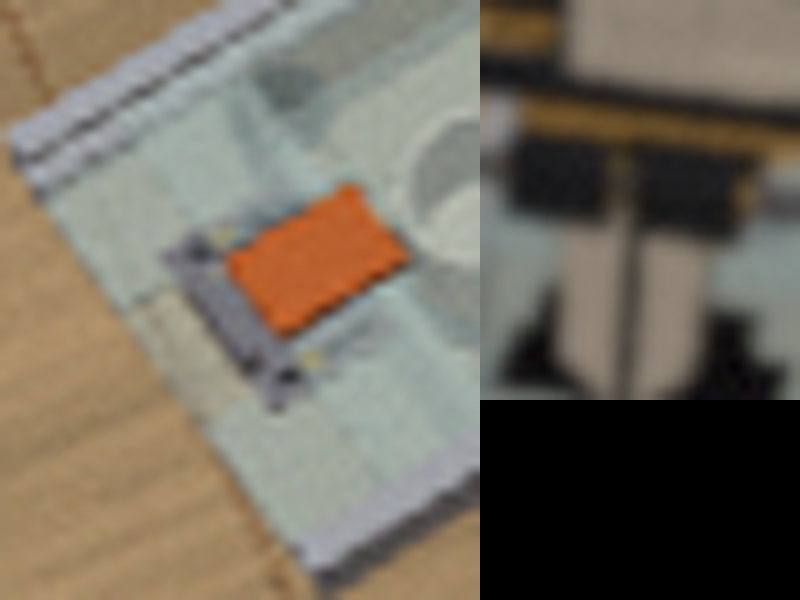

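The scene crop shows the tab's front edge at crop (256,293), now over the keeper with a small gap before the stop lip at (228,328). I'll compute the gap.

Run:
```python
from ks import *
t=lambda w:(w[:2]-o)@ax
c=lambda x,y:(170+x/10.91-.45,185+y/10.91-.45)
for q,z in(((256,295),.057),((256,295),.053),((222,330),.062),((238,318),.062),((128,312),.048)): print(q,z,t(atz('scene',c(*q),z)))
print('scale',np.linalg.norm(atz('scene',(200,210),.06)-atz('scene',(201,210),.06)))
```

```text
tcp trayx -0.026646962952736577 -0.000556368739694362 0.06820996297810679 push force 3.033744016873012 [-0.4926  2.9928  3.2608] 19.4833
(256, 295) 0.057 0.10254481896172053
(256, 295) 0.053 0.10188827712818159
(222, 330) 0.062 0.11526205730900542
(238, 318) 0.062 0.1103241136564107
(128, 312) 0.048 0.12955614898906348
scale 0.0027077459211756042
```

>>> jog_arm([
  [[-0.0005, 0, 0, 0, 0, 0, 1], [-0.001, 0, 0, 0, 0, 0, 1], [-0.001, 0, 0, 0, 0, 0, 1]],
])

```text
clock: 19.73
position: [0.5627, -0.0821, 0.0682]
ee_rot: [2.042, 2.387, -0.0]
force: [-0.2, 1.4, 0.8]
width: 0.005
gripper_force: 0.8
```

>>> jog_arm([
  [[-0.0005, 0, 0, 0, 0, 0, 1], [-0.001, 0, 0, 0, 0, 0, 1], [-0.001, 0, 0, 0, 0, 0, 1]],
])

```text
clock: 19.98
position: [0.5627, -0.0827, 0.0682]
ee_rot: [-2.042, -2.388, 0.0]
force: [-0.7, 2.5, 2.0]
width: 0.005
gripper_force: 1.1
```

>>> jog_arm([
  [[-0.0005, 0, 0, 0, 0, 0, 1], [-0.001, 0, 0, 0, 0, 0, 1], [-0.001, 0, 0, 0, 0, 0, 1]],
])

```text
clock: 20.23
position: [0.5629, -0.0841, 0.0682]
ee_rot: [2.042, 2.387, -0.001]
force: [-0.2, 0.2, 1.2]
width: 0.005
gripper_force: 0.7
```

>>> jog_arm([
  [[-0.0005, 0, 0, 0, 0, 0, 1], [-0.001, 0, 0, 0, 0, 0, 1], [-0.001, 0, 0, 0, 0, 0, 1]],
])

```text
clock: 20.48
position: [0.5631, -0.0849, 0.0682]
ee_rot: [2.042, 2.387, -0.0]
force: [-0.0, 0.8, 0.3]
width: 0.009
gripper_force: 0.5
```

>>> jog_arm([
  [[-0.0005, 0, 0, 0, 0, 0, 1], [-0.0005, 0, 0, 0, 0, 0, 1]],
])

```text
clock: 20.65
position: [0.5631, -0.0853, 0.0682]
ee_rot: [2.042, 2.387, -0.0]
force: [-1.3, 1.1, 0.4]
width: 0.008
gripper_force: 0.5
```

Run:
```python
from ks import *
b=get_image('scene')
cv2.imwrite('pics/k2.png',cv2.resize(b[185:240,170:214][:,:,::-1],(480,600),interpolation=2))
# tab front edge by orange mask, across last image too
m=(b[...,0]>140)&(b[...,1]<120)&(b[...,2]<80);m[:180]=0;m[240:]=0;m[:,:170]=0;m[:,230:]=0
ys,xs=np.nonzero(m);W=np.array([(atz('scene',(x,y),.057)[:2]-o)@ax for x,y in zip(xs,ys)])
print(len(xs),xs.mean(),ys.mean(),W.mean(),np.percentile(W,[2,98]))
```

```text
tcp trayx -0.022063901221955447 -0.00056470024958509 0.068194152261894 push force 1.2475974963120369 [-1.2754  1.068   0.3655] 20.65
121 196.58677685950414 209.4214876033058 0.09116906996512167 [0.0726 0.11  ]
```

>>> jog_arm([
  [[-0.0005, 0, 0, 0, 0, 0, 1], [-0.0005, 0, 0, 0, 0, 0, 1]],
])

```text
clock: 20.87
position: [0.5632, -0.0858, 0.0682]
ee_rot: [2.042, 2.387, -0.0]
force: [-0.8, 1.7, 0.2]
width: 0.006
gripper_force: 0.4
```

>>> jog_arm([
  [[-0.0005, 0, 0, 0, 0, 0, 1], [-0.0005, 0, 0, 0, 0, 0, 1]],
])

```text
clock: 21.03
position: [0.5632, -0.0858, 0.0682]
ee_rot: [-2.041, -2.388, -0.0]
force: [-0.4, 1.3, -0.1]
width: 0.003
gripper_force: 1.1
```

>>> jog_arm([
  [[-0.0005, 0, 0, 0, 0, 0, 1], [-0.0005, 0, 0, 0, 0, 0, 1]],
])

```text
clock: 21.2
position: [0.5632, -0.0859, 0.0682]
ee_rot: [-2.041, -2.388, -0.0]
force: [-0.7, 4.3, 0.2]
width: 0.005
gripper_force: 2.3
```

```bash
cat > tab.py <<'E'
from ks import *
def st(b,off=(0,0),sc=1):
    m=(b[...,0]>140)&(b[...,1]<120)&(b[...,2]<80)
    ys,xs=np.nonzero(m);k=(ys>0)
    return len(xs)/sc**2,np.array([(xs.mean()+.5)/sc-.5+off[0],(ys.mean()+.5)/sc-.5+off[1]])
if __name__=='__main__':
    k=cv2.imread('pics/k1.png')[:,:480,::-1];k=cv2.resize(k,(440,550))
    n,p=st(k,(170,185),10);print('k1',n,p,(atz('scene',p,.057)[:2]-o)@ax)
    L=[]
    for i in range(3):
        b=get_image('scene');c=cv2.resize(b[185:240,170:214],(480,600),interpolation=2);c=cv2.resize(c,(440,550));n,p=st(c,(170,185),10);L.append(p)
    p=np.mean(L,0);print('now',n,p,(atz('scene',p,.057)[:2]-o)@ax)
E
python3 tab.py
```

```text
tcp trayx -0.021470064571344646 -0.0005513830636063886 0.06819305349685967 push force 4.327247591176373 [-0.7305  4.2646  0.1822] 21.2
k1 121.86 [197.6909 208.2954] 0.08692869663500265
now 119.57 [196.3392 209.3396] 0.09160359213278729
```

>>> jog_arm([
  [[-0.0004, 0, 0, 0, 0, 0, 1], [-0.0004, 0, 0, 0, 0, 0, 1]],
])

```text
clock: 21.52
position: [0.5632, -0.0859, 0.0682]
ee_rot: [-2.04, -2.388, -0.001]
force: [-1.6, 6.2, 1.0]
width: 0.006
gripper_force: 3.2
```

The cover is against something rigid: force rises to 6 N with no motion, and about 2 mm earlier it dropped as expected for the click. I'll back off and verify with a gentle pull.

>>> jog_arm([
  [[0.004, 0, 0, 0, 0, 0, 1], [0.012, 0, 0, 0, 0, 0, 1], [0.015, 0, -0.01, 0, 0, 0, 1], [0.015, 0, -0.03, 0, 0, 0, 1], [0.0, 0, -0.042, 0, 0, 0, 1], [-0.025, 0, -0.042, 0, 0, 0, 1], [-0.045, 0, -0.042, 0, 0, 0, 1], [-0.05, 0, -0.035, 0, 0, 0, 1], [-0.05, 0, -0.015, 0, 0, 0, 1], [-0.05, 0, -0.005, 0, 0, 0, 1]],
])

```text
clock: 22.35
position: [0.5707, -0.1364, 0.0722]
ee_rot: [-2.042, -2.386, 0.001]
force: [-1.1, 1.6, 0.2]
width: 0.005
gripper_force: 0.0
```

>>> jog_arm([
  [[0, 0, 0.003, 0, 0, 0, 1], [0.002, 0, 0.003, 0, 0, 0, 1], [0.004, 0, 0.003, 0, 0, 0, 1], [0.006, 0, 0.003, 0, 0, 0, 1], [0.008, 0, 0.003, 0, 0, 0, 1], [0.01, 0, 0.003, 0, 0, 0, 1], [0.01, 0, 0.003, 0, 0, 0, 1]],
])

```text
clock: 22.93
position: [0.5699, -0.1257, 0.0707]
ee_rot: [2.04, 2.388, 0.001]
force: [0.4, 0.0, -0.4]
width: -0.0
gripper_force: 0.0
```

>>> jog_arm([
  [[0.0006, 0, 0, 0, 0, 0, 1], [0.0012, 0, 0, 0, 0, 0, 1], [0.0018, 0, 0, 0, 0, 0, 1], [0.0024, 0, 0, 0, 0, 0, 1], [0.003, 0, 0, 0, 0, 0, 1], [0.003, 0, 0, 0, 0, 0, 1]],
])

```text
clock: 23.43
position: [0.5692, -0.1234, 0.0702]
ee_rot: [-2.042, -2.388, -0.0]
force: [-0.1, 0.3, -0.3]
width: 0.006
gripper_force: 0.0
```

>>> jog_arm([
  [[0.0005, 0, 0, 0, 0, 0, 1], [0.001, 0, 0, 0, 0, 0, 1], [0.001, 0, 0, 0, 0, 0, 1]],
])

```text
clock: 23.68
position: [0.569, -0.1224, 0.0702]
ee_rot: [-2.042, -2.388, -0.0]
force: [0.9, -0.2, -0.2]
width: 0.003
gripper_force: 0.0
```

>>> jog_arm([
  [[0.0005, 0, 0, 0, 0, 0, 1], [0.001, 0, 0, 0, 0, 0, 1], [0.001, 0, 0, 0, 0, 0, 1]],
])

```text
clock: 23.93
position: [0.5689, -0.1214, 0.0702]
ee_rot: [2.042, 2.388, 0.0]
force: [0.3, -0.2, 0.6]
width: 0.006
gripper_force: 0.0
```

>>> jog_arm([
  [[0.0005, 0, 0, 0, 0, 0, 1], [0.001, 0, 0, 0, 0, 0, 1], [0.001, 0, 0, 0, 0, 0, 1]],
])

```text
clock: 24.18
position: [0.5687, -0.1204, 0.0702]
ee_rot: [-2.041, -2.388, -0.0]
force: [0.3, 0.3, -0.2]
width: 0.006
gripper_force: 0.0
```

>>> jog_arm([
  [[0.0005, 0, 0, 0, 0, 0, 1], [0.001, 0, 0, 0, 0, 0, 1], [0.001, 0, 0, 0, 0, 0, 1]],
])

```text
clock: 24.43
position: [0.5686, -0.1194, 0.0702]
ee_rot: [-2.041, -2.388, -0.0]
force: [0.5, -0.1, 0.1]
width: 0.005
gripper_force: 0.0
```

>>> jog_arm([
  [[0.0005, 0, 0, 0, 0, 0, 1], [0.001, 0, 0, 0, 0, 0, 1], [0.001, 0, 0, 0, 0, 0, 1]],
])

```text
clock: 24.68
position: [0.5685, -0.1187, 0.0703]
ee_rot: [2.042, 2.387, -0.0]
force: [-0.4, -1.0, -0.4]
width: 0.007
gripper_force: 0.4
```

Contact at y ≈ -0.119. I'll pull in small steps; a latched cover should stop within 2 mm.

>>> jog_arm([
  [[0.0005, 0, 0, 0, 0, 0, 1], [0.001, 0, 0, 0, 0, 0, 1], [0.001, 0, 0, 0, 0, 0, 1]],
])

```text
clock: 24.93
position: [0.5682, -0.1175, 0.0702]
ee_rot: [2.042, 2.388, -0.0]
force: [0.3, -0.5, -0.2]
width: 0.004
gripper_force: 0.4
```

>>> jog_arm([
  [[0.0005, 0, 0, 0, 0, 0, 1], [0.001, 0, 0, 0, 0, 0, 1], [0.001, 0, 0, 0, 0, 0, 1]],
])

```text
clock: 25.18
position: [0.5682, -0.1173, 0.0703]
ee_rot: [2.042, 2.387, -0.001]
force: [0.9, -4.3, -1.5]
width: 0.002
gripper_force: 1.9
```

>>> jog_arm([
  [[0.0005, 0, 0, 0, 0, 0, 1], [0.0005, 0, 0, 0, 0, 0, 1]],
])

```text
clock: 25.35
position: [0.5682, -0.1172, 0.0703]
ee_rot: [2.042, 2.386, -0.001]
force: [1.2, -5.1, -2.2]
width: 0.003
gripper_force: 2.8
```

The cover slid back about 1.5–2 mm and then held at 5 N, so it is latched. I'll withdraw.

>>> jog_arm([
  [[-0.003, 0, 0, 0, 0, 0, 1], [-0.008, 0, 0, 0, 0, 0, 1], [-0.008, 0, -0.02, 0, 0, 0, 1], [-0.008, 0, -0.05, 0, 0, 0, 1], [-0.008, 0, -0.085, 0, 0, 0, 1], [-0.008, 0, -0.12, 0, 0, 0, 1], [-0.008, 0, -0.15, 0, 0, 0, 1], [-0.008, 0, -0.17, 0, 0, 0, 1], [-0.008, 0, -0.17, 0, 0, 0, 1], [-0.008, 0, -0.17, 0, 0, 0, 1]],
])

```text
clock: 26.18
position: [0.5699, -0.1238, 0.2414]
ee_rot: [2.04, 2.387, 0.003]
force: [-0.3, -0.4, -0.6]
width: 0.008
gripper_force: 0.0
```

```bash
python3 - <<'E'
from ks import *
for n in('wrist','scene'):
    get_image(n)
    for r in silhouettes('cup_center',n)[:4]: print(n,r['p'],r['pixel'],r['mask'].sum(),atz(n,r['pixel'],.027))
print('pred',proj('scene',[.572,-.141,.027]),proj('wrist',[.572,-.141,.027]))
s=observe();print(s['dq'],s['force'])
E
python3 tab.py
```

```text
tcp trayx 0.017010778565691057 0.0003633462024480861 0.24140825876272703 push force -0.3857154829872524 [-0.27   -0.431  -0.5813] 26.1833
scene 0.6 [352.7, 101.3] 109 [0.436  0.4109 0.027 ]
scene 0.52 [316.8, 132.7] 69 [0.4913 0.2407 0.027 ]
pred [[215.0409 203.7015]] [[255.2914 186.2061]]
[-0.0025  0.0019  0.0029 -0.0041  0.0013  0.0014 -0.0013] [-0.3181  0.3135 -0.4111]
tcp trayx 0.0168448175539651 -0.0010283751595968743 0.2388473500645308 push force 0.35774781626044144 [-0.3181  0.3135 -0.4111] 26.3833
k1 121.86 [197.6909 208.2954] 0.08692869663500265
now 123.39 [196.8641 209.2349] 0.09027781747909326
```

```bash
python3 -c "
from cell import *
print(sign_off())"
```

```text
the job is handed in; nothing more can be done
None
```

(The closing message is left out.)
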